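# Reset the tripped interlock with the two-key chord, then switch the isolator back on

## Robot

A 6-joint arm with a two-finger parallel gripper is mounted at the origin on a cart in front of the work surface, level with it; the furniture and walls round the work are solid. World frame = base frame: x ahead of the robot, y to its left, z up, the work surface at z = 0. Lengths are in m, angles in rad, forces in N, time in s.
With the tool pointing down it reaches from about 0.25 to 0.8 m from the base axis. Payload 8.5 kg.
Tool frame: the origin (TCP) lies at the very end of the fingers, on their centre line; the grasp point (between the pads) lies 19 mm behind it; z points along the fingers, y is the line along which they close (so a half turn about z gives the same grasp; the last joint's range is limited). The gripper opens to 85 mm and grips with 20 to 120 N. Pads are 22 mm wide; open, the fingers measure 114 mm over their backs; the gripper's body (76 mm by 85 mm) begins 54 mm behind the grasp point. The pads swing forward as they close: fully open they stand 13 mm farther back than shut.
Start: joints at [0, 0.238, -0.013, 1.319, 0, 1.571], TCP at [0.525, -0, 0.231] pointing down, gripper open.
Joint ranges: [-2.66, 2.66], [-1.03, 1.9], [-1.14, 1.46], [-1.82, 2.27], [-1.45, 1.34], [-3.14, 3.14]. Speed limits (rad/s): [2.22, 2.22, 2.79, 3.14, 3.14, 3.14].

## Interface

Orientations are given as a rotation vector (axis times angle).
In Python, from plant import robot gives the robot as it stands.
- The arm moves only by the tool carry_out, never from a script. Its argument "deltas" is one flat list of numbers, 5 for each row, row after row: the opening, from 0 (shut) to 1 (fully open), then the shift along the tool's x, y, z in shares of 75 cm (1.0 is 75 cm), then the turn about the tool's z in parts of the range, where 1.0 means 2 pi rad. In form: [hand, tx, ty, tz, turn, hand, tx, ty, tz, turn, ...]. A call has 1 to 20 rows; each row is the pose to reach, as a shift and turn from the pose commanded when the call began, along the tool's axes at that moment; what a row does not reach only later rows make up. A row lasts 1/10 s, in which the tool goes at most 50 mm and 8.59 degrees, less where a joint would pass 70% of its speed; a pose out of reach is approached as far as the arm can. No shift or turn number may pass 1 either way. A call with a gripper value outside its range is refused whole. The fingers move at their own pace and stop on an object; "newtons" is the grip in N (left out, the last holds). Time passes only in rows, so rows that repeat a pose let the fingers close. It gives the time, the measured TCP pose, the force, the opening and the grip force at its end, in the units of the state.
- robot.get_state(): the state, without advancing time (a new reading comes with each control period).
- robot.read_camera(name): name is "scene" or "side" or "wrist"; returns (picture, depth): 384x512x3 uint8, red, green, blue; 384x512 float32, m along the optical axis (not along the pixel's ray), 0 where there is no reading.
- robot.calibration(name): a dict with "mtx" (3x3 intrinsics, pixels), "T" (4x4, takes a point from camera to world coordinates); the wrist camera has in their place "mount" (4x4, takes a point from camera to tool coordinates, whose origin is the TCP and whose axes are the flange's). Camera axes: x right, y up, looking along -z (the intrinsics and any distortion apply to the point x, -y, -z); pixel columns grow to the right and rows downward; lengths in m; the calibration is good to about 2 mm. A picture is of the moment at which its call begins: read the wrist's pose just before it. calibration takes no time and is no camera call.
- robot.sign_off(): hands the job in; it is judged then, once.
The state is a dict: "clock": time; "joint_positions": joint angles; "qd": joint speeds; "joint_torque": joint torques, N m; "tool_pos": TCP position; "tool_rot": TCP orientation; "ft_force": force on the tool from outside, world axes, zero at the start; "torque": the same for the moment, N m; "grip_width": finger opening in m; "finger_force": force on a finger pad.
Only numpy, scipy, OpenCV 4.12 (cv2) and the standard library are available. Lean on these libraries where they do the work, as an engineer would, in place of code of your own. Each camera call takes 0.05 s, during which the arm holds its last target. There are 200 camera calls.

## Task

The bench machine has tripped. Press both green keys of the reset station down together, one fingertip on each, keep them both fully down for three seconds and let go of them; then push the isolator's red-knobbed lever all the way over, away from the robot. Push and press only, without gripping: leave the yellow jog keys unpressed and the loose things where they lie.

Things in the scene. Friction and masses are not known exactly. Their poses are not given: they have to be found in the camera images.
- reset_station: Grey control box, aluminium face, foot 108 x 138 mm (x, y), the one with green keys. Fixed to the bench. Origin: centre of its underside, on the bench; z up. Two green keys side by side at its own y = +28 and -28 mm, x = 0. Between them stands a black guard rib, 6 mm thick (y), 46 mm long (x), top 79 mm above the bench: straddle it.
- green_left_top (a point): Centre of the top face of the left (+y) green key of the reset station; moves down with the key. 68.5 mm above the bench when up, 60.5 mm when fully down, then level with the rim of the round black collar (44 mm across) round it. The two keys are 56 mm apart, centre to centre.
- green_right_top (a point): Centre of the top face of the right (-y) green key of the reset station; moves down with the key. 68.5 mm above the bench when up, 60.5 mm when fully down, then level with the rim of the round black collar (44 mm across) round it. The two keys are 56 mm apart, centre to centre.
- green_left (a joint): Round push key, 28 mm across, on a spring; joint value = metres it is pressed down: 0 up, 0.008 fully down (about 1.5 N to start it, 5 N at the bottom). Left (+y) green key.
- green_right (a joint): Round push key, 28 mm across, on a spring; joint value = metres it is pressed down: 0 up, 0.008 fully down (about 1.5 N to start it, 5 N at the bottom). Right (-y) green key.
- jog_station: Grey control box, aluminium face, foot 108 x 138 mm (x, y), as the other but with yellow keys. Fixed to the bench. Origin: centre of its underside, on the bench; z up. Two yellow keys side by side at its own y = +28 and -28 mm, x = 0. Between them stands a black guard rib, 6 mm thick (y), 46 mm long (x), top 79 mm above the bench: straddle it. Not to be operated.
- yellow_left (a joint): Round push key, 28 mm across, on a spring; joint value = metres it is pressed down: 0 up, 0.008 fully down (about 1.5 N to start it, 5 N at the bottom). Left yellow key; leave alone.
- yellow_right (a joint): Round push key, 28 mm across, on a spring; joint value = metres it is pressed down: 0 up, 0.008 fully down (about 1.5 N to start it, 5 N at the bottom). Right yellow key; leave alone.
- isolator: Grey base plate 110 x 90 x 12 mm (x, y, z), on it a block 70 x 50 x 25 mm with a toggle lever in the middle. Fixed to the bench. Origin: centre of the underside, on the bench; z up; its own +x is the way to push the lever (within 0.4 rad of straight away from the robot). The lever's pivot runs along its y, 34 mm above the origin.
- lever_tip (a point): Centre of the red ball knob, 26 mm across, at the end of the isolator's lever, 65 mm from the pivot; the steel shaft below it is 10 mm thick. 91 mm above the bench at either end of the throw, 99 mm when upright; 31 mm to the isolator's -x side of the pivot at joint value 0, 31 mm to its +x side at 1.0.
- lever (a joint): Angle of the isolator's lever: 0 leaning towards the robot (off), 1.0 rad leaning away from it (on, at the stop). Starts near off. A light push of about 1 N at the knob moves it; it has friction and stays where it is left.
- bearing: Steel ball bearing lying flat, 52 mm across, 16 mm high; origin under its centre. Loose; a bystander.
- spark_plug: Spark plug lying on its side, 23 x 82 x 20 mm; origin under its centre. Loose; a bystander.
- tape_measure: Yellow tape measure with a black disc, 38 x 83 x 66 mm; origin under its centre. Loose; a bystander.
- nut: Steel hexagon nut, 24 x 27 x 13 mm; origin under its centre. Loose; a bystander.
Things that resemble listed ones, but are neither listed nor needed, are in the scene too. What is shaped like the isolator but brown or purple is not meant.

How it is judged:
On the way, in this order (a step that is already met when the one before it is completed fails the run):
1. both green keys are held down together (each more than 5.5 of 8 mm) by the fingers for 2.5 s (value of joint each of green_left, green_right above 0.0055 m and contact force between the fingers and reset_station above 2 N), for 2.5 s.
2. both green keys are let go and up (less than 1.5 mm down) (value of joint each of green_left, green_right below 0.0015 m), for 0.1 s.
3. the isolator's lever is over to on (more than 0.85 of 1.0 rad) (value of joint lever above 0.85 rad), for 0.2 s.
At the end, for the whole second after the job is handed in: The isolator's lever is past 0.85 of its 1.0 rad throw, all four keys are up (less than 1.5 mm down), and the bearing, spark plug, tape measure and nut lie within 20 mm of where they started (all of step 2 and value of joint lever above 0.85 rad and value of joint each of yellow_left, yellow_right below 0.0015 m and distance of each of bearing, spark_plug, tape_measure, nut from where it was at the start of the episode below 0.02 m); the robot touches nothing.
It fails at once if one green key is pressed more than 6 mm while the other is down less than 1.5 mm (they are pressed and released together) ((value of joint green_left above 0.006 m and value of joint green_right below 0.0015 m) or (value of joint green_right above 0.006 m and value of joint green_left below 0.0015 m)).
It fails at once if a yellow jog key is pressed more than 3 mm (value of joint any of yellow_left, yellow_right above 0.003 m).
It fails at once if a bystander is moved or lifted by more than 20 mm (distance of any of bearing, spark_plug, tape_measure, nut from where it was at the start of the episode above 0.02 m).
It also fails if it takes over 58 s, if anything falls off the work surface, if the arm or the gripper's body presses on something with over 40 N, if the wrist force passes 120 N, or if a joint passes its speed limit or range.

## Working session

There is one attempt and no reset: what is moved stays moved. The work goes in short steps, Python scripts to look and compute and a tool call to move; the robot and the scene stay as the last step left them, time stands still between calls to the robot, and variables do not carry over. Pictures are saved under pics/ and viewed, at most 10 in all, crops included, and the job is handed in when it is done.

Besides the shell and the picture viewer there is one more tool, called after "Emit:" by a JSON object that holds its "method" and its "body", one argument or row to a line. carry_out: Moves the arm, as the interface text tells. Its arguments: {"type":"object","properties":{"deltas":{"type":"array","items":{"type":"number"}},"newtons":{"type":"number"}},"required":["deltas"]}

```bash
mkdir -p pics; cat > h.py <<'E'
import numpy as np, cv2
from plant import robot
def snap(n,f):
    s=robot.get_state(); p,d=robot.read_camera(n); c=robot.calibration(n)
    if n=="wrist":
        T=np.eye(4); T[:3,:3]=cv2.Rodrigues(np.array(s["tool_rot"],float))[0]; T[:3,3]=s["tool_pos"]; T=T@np.array(c["mount"])
    else: T=np.array(c["T"])
    np.savez(f"pics/{f}.npz",p=p,d=d,T=T,K=c["mtx"]); cv2.imwrite(f"pics/{f}.png",p[...,::-1]); return p,d,T,np.array(c["mtx"])
def load(f):
    z=np.load(f"pics/{f}.npz"); return z["p"],z["d"],z["T"],z["K"]
def cloud(d,T,K):
    v,u=np.indices(d.shape); X=(u-K[0,2])/K[0,0]*d; Y=(v-K[1,2])/K[1,1]*d
    return np.stack([X,-Y,-d],-1)@T[:3,:3].T+T[:3,3]
E
python3 - <<'E'
from h import *
ims=[snap(n,n+"0") for n in("scene","side","wrist")]
print(robot.get_state()); print({k:v for k,v in robot.calibration("scene").items()})
cv2.imwrite("pics/all.png",cv2.resize(np.vstack([np.hstack([ims[0][0],ims[1][0]]),np.hstack([ims[2][0],ims[2][0]*0])])[...,::-1],(800,600)))
E
```

```text
{'clock': 0.15, 'joint_positions': array([-3.66920778e-05,  2.38648798e-01, -1.40434759e-02,  1.31919154e+00,
        1.33055944e-05,  1.57079583e+00]), 'qd': array([-1.01937070e-04, -2.27789688e-03,  1.78574176e-03,  5.52101127e-04,
       -1.78508777e-04,  1.07182375e-05]), 'joint_torque': array([-5.83120764e-04, -5.39078343e+01,  3.46597445e+01,  1.44879267e-02,
       -3.84108148e-05, -6.07092011e-05]), 'tool_pos': array([ 5.24692898e-01, -1.51699163e-05,  2.30828919e-01]), 'tool_rot': array([-2.22093110e+00, -2.22085070e+00,  1.19279856e-03]), 'ft_force': array([ 0.36131551, -0.20363699,  0.40062098]), 'torque': array([-0.01356   , -0.02315593,  0.02274844]), 'finger_force': 0.0, 'grip_width': 0.0852878632656057}
{'mtx': array([[413.22473312,   0.        , 247.27885751],
       [  0.        , 413.22473312, 193.45699189],
       [  0.        ,   0.        ,   1.        ]]), 'T': array([[ 0.7521887 ,  0.44527737, -0.48573679, -0.03292234],
       [-0.65881362,  0.52305418, -0.54072076, -0.52474634],
       [ 0.01329594,  0.72673405,  0.68679024,  0.85046003],
       [ 0.        ,  0.        ,  0.        ,  1.        ]])}
```

View pics/all.png

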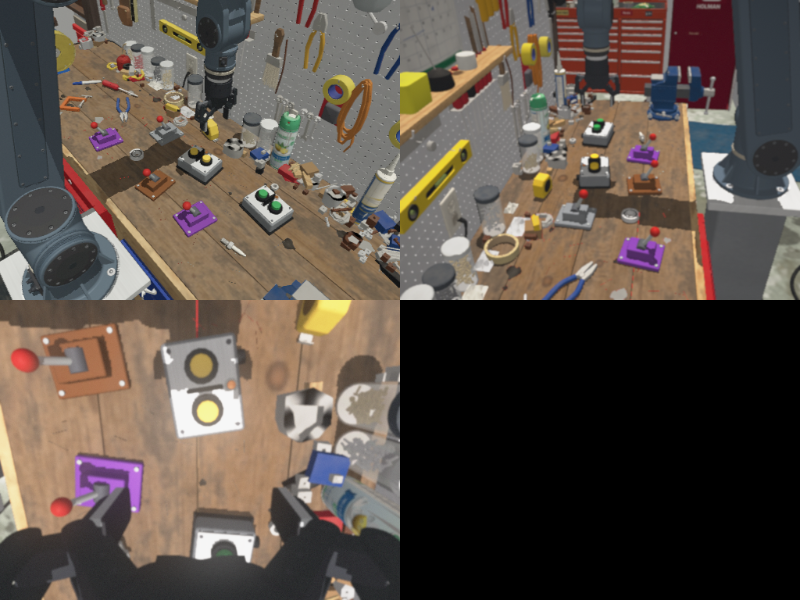

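The montage shows three views: scene, side and wrist.
- **Stations:** the green-key reset station is at scene (343,265) full-res and side (253,168). The yellow jog station is at scene (255,208).
- **Lever candidates in the scene view:** grey isolator at (211,164), brown at (198,233), purple at (135,177) and (250,275). Only the grey one matches the description; it is at side (224,272).

Next I measure in both views.

```bash
python3 - <<'E'
from h import *
for f in("scene0","side0","wrist0"):
    p,d,T,K=load(f); P=cloud(d,T,K); h=cv2.cvtColor(p,cv2.COLOR_RGB2HSV)
    H,S,V=[h[...,i].astype(int) for i in range(3)]
    box=(P[...,0]>.15)&(P[...,0]<.95)&(abs(P[...,1])<.7)&(d>0)
    for nm,m in dict(red=((H<6)|(H>174))&(S>150)&(V>70)&(P[...,2]>.05)&(P[...,2]<.12),
        green=(H>50)&(H<85)&(S>90)&(P[...,2]>.045)&(P[...,2]<.09),
        yel=(H>18)&(H<32)&(S>110)&(P[...,2]>.01)&(P[...,2]<.09)).items():
        n,l,st,c=cv2.connectedComponentsWithStats((m&box).astype(np.uint8))
        for i in range(1,n):
            if st[i,4]>25:
                q=P[l==i]; print(f,nm,c[i].round(),st[i,4],"mean",q.mean(0).round(3),"med",np.median(q,0).round(3),"max z",q[:,2].max().round(3))
p,d,T,K=load("scene0"); q,d2,_,_=load("side0")
cv2.imwrite("pics/c.png",np.hstack([cv2.resize(p[110:310,150:400],None,fx=1.6,fy=1.6),cv2.resize(q[130:330,150:350],None,fx=1.6,fy=1.6)])[...,::-1])
E
```

```text
scene0 red [204. 152.] 55 mean [0.52  0.284 0.1  ] med [0.519 0.283 0.1  ] max z 0.108
scene0 red [120. 160.] 59 mean [0.313 0.413 0.098] med [0.313 0.412 0.099] max z 0.106
scene0 red [188. 220.] 82 mean [0.323 0.091 0.097] med [0.323 0.091 0.099] max z 0.106
scene0 red [239. 263.] 93 mean [ 0.334 -0.091  0.098] med [ 0.334 -0.092  0.099] max z 0.105
scene0 green [336. 248.] 113 mean [ 0.557 -0.193  0.069] med [ 0.556 -0.194  0.071] max z 0.076
scene0 green [353. 263.] 121 mean [ 0.552 -0.249  0.069] med [ 0.552 -0.249  0.071] max z 0.076
scene0 yel [179.  98.] 48 mean [0.692 0.681 0.036] med [0.688 0.68  0.037] max z 0.043
scene0 yel [220. 137.] 129 mean [0.644 0.369 0.048] med [0.642 0.369 0.05 ] max z 0.06
scene0 yel [272. 165.] 301 mean [0.676 0.154 0.045] med [0.676 0.151 0.048] max z 0.068
scene0 yel [248. 194.] 88 mean [0.521 0.089 0.069] med [0.52  0.087 0.07 ] max z 0.078
scene0 yel [264. 203.] 95 mean [0.531 0.036 0.068] med [0.53  0.034 0.07 ] max z 0.076
side0 red [323. 174.] 50 mean [ 0.339 -0.079  0.096] med [ 0.339 -0.077  0.096] max z 0.103
side0 red [326. 209.] 61 m
[... 512 characters left out ...]
0 yel [248. 212.] 119 mean [0.525 0.095 0.065] med [0.524 0.099 0.066] max z 0.074
side0 yel [181. 236.] 526 mean [0.681 0.194 0.045] med [0.68  0.201 0.05 ] max z 0.067
side0 yel [174. 285.] 190 mean [0.644 0.38  0.049] med [0.643 0.384 0.051] max z 0.056
wrist0 red [30. 76.] 698 mean [0.329 0.095 0.099] med [0.33  0.095 0.1  ] max z 0.105
wrist0 red [ 77. 266.] 401 mean [ 0.341 -0.085  0.099] med [ 0.341 -0.084  0.1  ] max z 0.104
wrist0 yel [413.  21.] 2060 mean [0.674 0.151 0.047] med [0.674 0.151 0.05 ] max z 0.066
wrist0 yel [257.  83.] 665 mean [0.524 0.093 0.071] med [0.524 0.093 0.071] max z 0.074
wrist0 yel [266. 136.] 76 mean [0.533 0.043 0.07 ] med [0.534 0.045 0.071] max z 0.073
```

View pics/c.png

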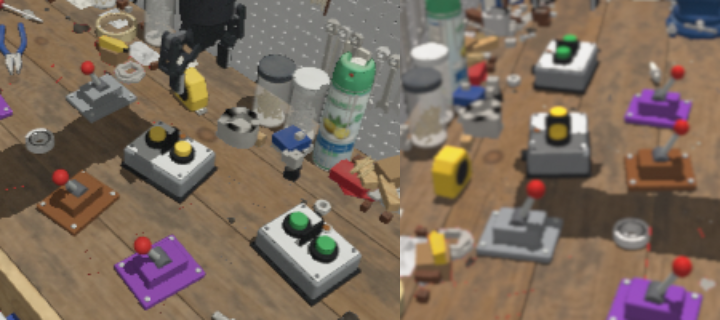

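The crop confirms the choice: the grey isolator at crop (100,90), with its red knob at world ≈ (0.521, 0.290, 0.09). The green station is the white-faced box at crop (305,245), keys ≈ (0.557,-0.191) and (0.553,-0.246), z ≈ 0.07, which matches 68.5 mm and 56 mm apart. I'll turn the gripper along the key axis, move above the station, and look again.

The rows are not in the units I measure in: shifts go in shares of 75 cm and turns go in shares of 2 pi rad. I convert before sending: -22 cm / 75 = -0.2933, 5.5 cm / 75 = 0.0733, -1.48 rad / 6.2832 = -0.2355.

Emit:
{"method": "carry_out", "body": {
  "deltas": [0.5, -0.2933, 0.0733, 0, -0.2355, 0.5, -0.2933, 0.0733, 0, -0.2355, 0.5, -0.2933, 0.0733, 0, -0.2355, 0.5, -0.2933, 0.0733, 0, -0.2355, 0.5, -0.2933, 0.0733, 0, -0.2355, 0.5, -0.2933, 0.0733, 0, -0.2355, 0.5, -0.2933, 0.0733, 0, -0.2355, 0.5, -0.2933, 0.0733, 0, -0.2355, 0.5, -0.2933, 0.0733, 0, -0.2355, 0.5, -0.2933, 0.0733, 0, -0.2355, 0.5, -0.2933, 0.0733, 0, -0.2355, 0.5, -0.2933, 0.0733, 0, -0.2355, 0.5, -0.2933, 0.0733, 0, -0.2355]
}}

```text
clock: 1.45
tool_pos: [0.5799, -0.22, 0.2312]
tool_rot: [-0.148, -3.138, -0.0]
ft_force: [-0.4, -0.8, 0.2]
grip_width: 0.0425
finger_force: 0.0
```

```bash
python3 - <<'E'
from h import *
s=robot.get_state(); print(s["joint_positions"].round(3),s["grip_width"],s["tool_pos"]); print(cv2.Rodrigues(s["tool_rot"])[0].round(3))
p,d,T,K=snap("wrist","wrist1"); print(robot.calibration("wrist")["mount"])
for f in("scene","side"): snap(f,f+"1")
for f in("wrist1","scene1","side1"):
    p,d,T,K=load(f); P=cloud(d,T,K); h=cv2.cvtColor(p,cv2.COLOR_RGB2HSV)
    H,S,V=[h[...,i].astype(int) for i in range(3)]
    m=(H>50)&(H<85)&(S>90)&(P[...,2]>.045)&(P[...,2]<.09)&(P[...,0]>.4)&(P[...,0]<.7)&(d>0)
    n,l,st,c=cv2.connectedComponentsWithStats(m.astype(np.uint8))
    for i in range(1,n):
        if st[i,4]>25: q=P[l==i]; print(f,c[i].round(),st[i,4],q.mean(0).round(4),np.ptp(q,axis=0).round(3),((q.min(0)+q.max(0))/2).round(4))
E
```

```text
[-0.363  0.406  0.231  1.396 -0.    -0.268] 0.04253915470032712 [ 0.57990714 -0.21997208  0.23115248]
[[-0.996  0.094 -0.   ]
 [ 0.094  0.996  0.   ]
 [ 0.     0.    -1.   ]]
[[ 7.10690015e-04  9.64230946e-01  2.65062592e-01  6.81872279e-02]
 [ 9.99999629e-01 -5.56122575e-04 -6.58180972e-04  3.48479367e-04]
 [-4.87231170e-04  2.65062962e-01 -9.64230983e-01 -1.41751055e-01]
 [ 0.00000000e+00  0.00000000e+00  0.00000000e+00  1.00000000e+00]]
wrist1 [285. 154.] 258 [ 0.557  -0.1889  0.0715] [0.017 0.024 0.004] [ 0.5566 -0.1917  0.0713]
scene1 [336. 248.] 112 [ 0.5573 -0.193   0.0686] [0.023 0.033 0.017] [ 0.5586 -0.1891  0.0661]
scene1 [353. 263.] 118 [ 0.5519 -0.2486  0.0692] [0.027 0.031 0.017] [ 0.5545 -0.246   0.0674]
side1 [256. 154.] 35 [ 0.5561 -0.2351  0.0726] [0.025 0.043 0.011] [ 0.557  -0.2332  0.074 ]
side1 [252. 162.] 73 [ 0.5609 -0.1892  0.0659] [0.029 0.049 0.017] [ 0.562  -0.1976  0.0648]
```

View pics/wrist1.png

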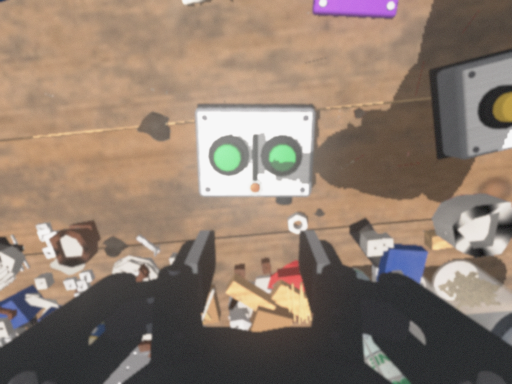

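Wrist view: reset station face spans (196,104)–(315,196), square to the tool, with keys at (228,157) and (282,156). A loose nut lies at (298,223). Next I refine the centre and yaw.

```bash
python3 - <<'E'
from h import *
p,d,T,K=load("wrist1"); P=cloud(d,T,K)
def at(u,v,z):
    r=T[:3,:3]@[(u-K[0,2])/K[0,0],-(v-K[1,2])/K[1,1],-1]; return T[:3,3]+r*(z-T[2,3])/r[2]
h=cv2.cvtColor(p,cv2.COLOR_RGB2HSV).astype(int)
g=(h[...,0]>45)&(h[...,0]<90)&(h[...,1]>70)
for x0 in(205,262):
    m=np.zeros(g.shape,np.uint8); m[130:185,x0:x0+45]=g[130:185,x0:x0+45]
    c=np.argwhere(m)[:,::-1].astype(np.float32); (u,v),r=cv2.minEnclosingCircle(c); print("key",u,v,r,len(c),at(u,v,.0685).round(4))
m=np.zeros(g.shape,bool); m[95:205,190:320]=True
m&=(P[...,2]>.045)&(P[...,2]<.09)
q=P[m]; print(np.median(q[:,2]))
rect=cv2.minAreaRect((q[:,:2]*1000).astype(np.float32)); print(rect)
print("nut",P[223,292:305].round(3)[::4], P[223,298])
E
```

```text
key 226.65989685058594 157.49746704101562 13.134222030639648 533 [ 0.5552 -0.2478  0.0685]
key 282.0 157.0 13.341764450073242 403 [ 0.5599 -0.1917  0.0685]
0.04802342697271228
((556.0369873046875, -219.60589599609375), (120.1468505859375, 91.81832122802734), 84.62871551513672)
nut [[ 0.655 -0.181  0.012]
 [ 0.661 -0.174 -0.002]
 [ 0.661 -0.169 -0.   ]
 [ 0.656 -0.166  0.013]] [ 0.6605756  -0.1719028  -0.00095184]
```

Converted, 14.5 cm / 75 = 0.1933, 2.3 cm / 75 = 0.0307.

Emit:
{"method": "carry_out", "body": {
  "deltas": [0.5, 0.0133, -0.0013, 0, 0, 0.5, 0.0307, -0.0027, 0, 0, 0.5, 0.0307, -0.0027, 0.0267, 0, 0.5, 0.0307, -0.0027, 0.0533, 0, 0.5, 0.0307, -0.0027, 0.08, 0, 0.5, 0.0307, -0.0027, 0.1067, 0, 0.5, 0.0307, -0.0027, 0.1333, 0, 0.5, 0.0307, -0.0027, 0.1533, 0, 0.5, 0.0307, -0.0027, 0.1733, 0, 0.5, 0.0307, -0.0027, 0.1867, 0, 0.5, 0.0307, -0.0027, 0.1933, 0, 0.5, 0.0307, -0.0027, 0.1933, 0, 0.5, 0.0307, -0.0027, 0.1933, 0]
}}

```text
clock: 2.9
tool_pos: [0.5571, -0.22, 0.0868]
tool_rot: [0.143, 3.138, -0.0]
ft_force: [-0.1, -0.5, -0.4]
grip_width: 0.0427
finger_force: 0.0
```

```bash
python3 - <<'E'
from h import *
a=[]
for f,(r0,r1,c0,c1) in dict(scene=(190,320,280,420),side=(80,210,190,330),wrist=(0,384,0,512)).items():
    p=snap(f,f+"2")[0][r0:r1,c0:c1]; a.append(cv2.resize(p,(400,300)))
cv2.imwrite("pics/m2.png",np.vstack([np.hstack(a[:2]),np.hstack([a[2],a[2]*0])])[...,::-1])
E
```

```text
(no output)
```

View pics/m2.png

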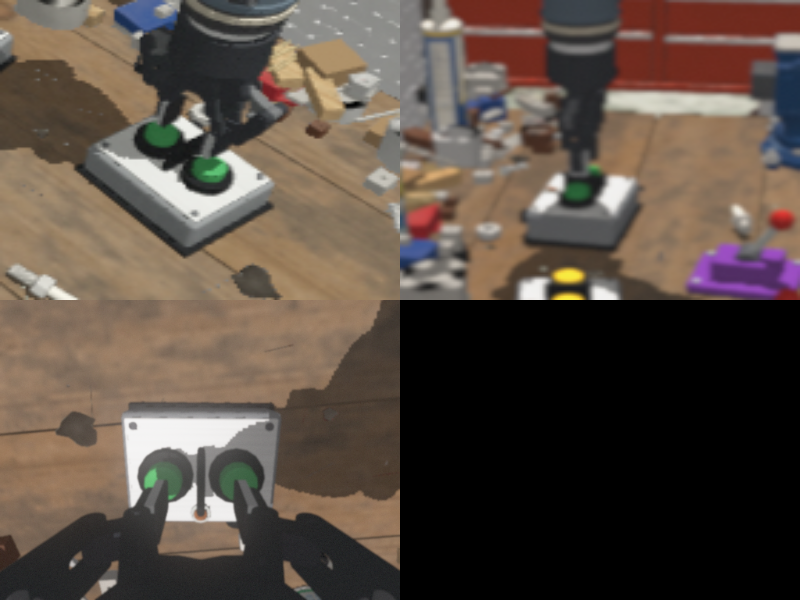

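The fingertips straddle the rib and stand over both keys (wrist view (155,490) and (243,490)). I press down in small steps.

Converted, 1.8 cm / 75 = 0.024, 1.5 cm / 75 = 0.02.

Emit:
{"method": "carry_out", "body": {
  "deltas": [0.5, 0, 0, 0.0067, 0, 0.5, 0, 0, 0.0133, 0, 0.5, 0, 0, 0.02, 0, 0.5, 0, 0, 0.024, 0, 0.5, 0, 0, 0.024, 0]
}}

```text
clock: 3.55
tool_pos: [0.5568, -0.2199, 0.0681]
tool_rot: [-0.143, -3.138, -0.0]
ft_force: [-0.1, 1.0, 4.4]
grip_width: 0.0424
finger_force: 2.4
```

Converted, 0.8 cm / 75 = 0.0107, 0.6 cm / 75 = 0.008.

Emit:
{"method": "carry_out", "body": {
  "deltas": [0.5, 0, 0, 0.0027, 0, 0.5, 0, 0, 0.0053, 0, 0.5, 0, 0, 0.008, 0, 0.5, 0, 0, 0.0107, 0, 0.5, 0, 0, 0.0107, 0]
}}

```text
clock: 4.05
tool_pos: [0.5569, -0.2199, 0.0625]
tool_rot: [0.143, 3.137, -0.001]
ft_force: [-7.4, 3.3, 22.7]
grip_width: 0.0426
finger_force: 11.2
```

```bash
python3 - <<'E'
from h import *
a=[]
for f,(r0,r1,c0,c1) in dict(scene=(220,300,310,390),wrist=(160,384,130,354)).items():
    p=snap(f,f+"3")[0][r0:r1,c0:c1]; a.append(cv2.resize(p,(400,400)))
cv2.imwrite("pics/m3.png",np.hstack(a)[...,::-1]); s=robot.get_state(); print(s["ft_force"],s["tool_pos"],s["torque"])
E
```

```text
[-6.53444232  1.67387188 23.13863796] [ 0.55685835 -0.21991907  0.06251836] [ 6.16218151e-01  1.45754227e+00 -1.92672896e-04]
```

View pics/m3.png

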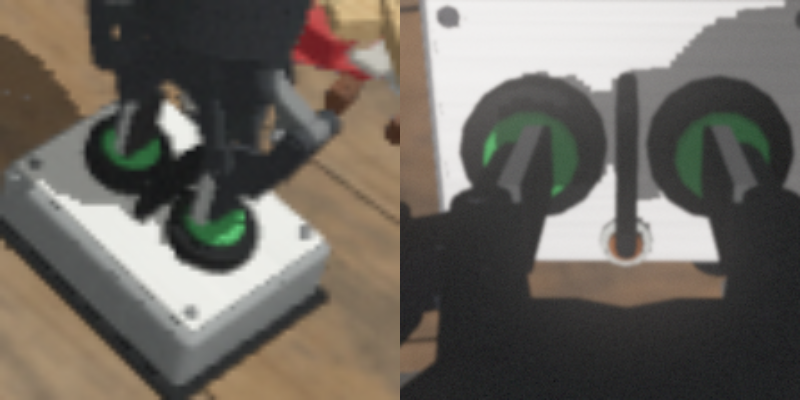

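Both keys look flush with their collars (crop (535,155) and (720,155)), and the force of 23 N is past the 10 N spring bottom. I'll hold for 4 s, then lift.

Emit:
{"method": "carry_out", "body": {
  "deltas": [0.5, 0, 0, 0, 0, 0.5, 0, 0, 0, 0, 0.5, 0, 0, 0, 0, 0.5, 0, 0, 0, 0, 0.5, 0, 0, 0, 0, 0.5, 0, 0, 0, 0, 0.5, 0, 0, 0, 0, 0.5, 0, 0, 0, 0, 0.5, 0, 0, 0, 0, 0.5, 0, 0, 0, 0, 0.5, 0, 0, 0, 0, 0.5, 0, 0, 0, 0, 0.5, 0, 0, 0, 0, 0.5, 0, 0, 0, 0, 0.5, 0, 0, 0, 0, 0.5, 0, 0, 0, 0, 0.5, 0, 0, 0, 0, 0.5, 0, 0, 0, 0, 0.5, 0, 0, 0, 0, 0.5, 0, 0, 0, 0]
}}

```text
clock: 6.15
tool_pos: [0.5568, -0.2199, 0.0625]
tool_rot: [0.142, 3.137, -0.001]
ft_force: [-6.2, 3.1, 22.1]
grip_width: 0.0422
finger_force: 11.1
```

Emit:
{"method": "carry_out", "body": {
  "deltas": [0.5, 0, 0, 0, 0, 0.5, 0, 0, 0, 0, 0.5, 0, 0, 0, 0, 0.5, 0, 0, 0, 0, 0.5, 0, 0, 0, 0, 0.5, 0, 0, 0, 0, 0.5, 0, 0, 0, 0, 0.5, 0, 0, 0, 0, 0.5, 0, 0, 0, 0, 0.5, 0, 0, 0, 0, 0.5, 0, 0, 0, 0, 0.5, 0, 0, 0, 0, 0.5, 0, 0, 0, 0, 0.5, 0, 0, 0, 0, 0.5, 0, 0, 0, 0, 0.5, 0, 0, 0, 0, 0.5, 0, 0, 0, 0, 0.5, 0, 0, 0, 0, 0.5, 0, 0, 0, 0, 0.5, 0, 0, 0, 0]
}}

```text
clock: 8.15
tool_pos: [0.5568, -0.2199, 0.0625]
tool_rot: [0.142, 3.137, -0.001]
ft_force: [-6.7, 2.3, 21.5]
grip_width: 0.0423
finger_force: 11.1
```

Converted, -18 cm / 75 = -0.24, -16 cm / 75 = -0.2133.

Emit:
{"method": "carry_out", "body": {
  "deltas": [0.5, 0, 0, -0.0067, 0, 0.5, 0, 0, -0.0133, 0, 0.5, 0, 0, -0.0267, 0, 0.5, 0, 0, -0.0533, 0, 0.5, 0, 0, -0.0933, 0, 0.5, 0, 0, -0.1333, 0, 0.5, 0, 0, -0.1733, 0, 0.5, 0, 0, -0.2133, 0, 0.5, 0, 0, -0.24, 0, 0.5, 0, 0, -0.24, 0]
}}

```text
clock: 9.15
tool_pos: [0.5581, -0.2204, 0.2436]
tool_rot: [0.142, 3.134, -0.003]
ft_force: [0.4, -0.6, 0.5]
grip_width: 0.0429
finger_force: 0.0
```

```bash
python3 - <<'E'
from h import *
# isolator geometry from the start views: grey base plate/block by height around the knob
for f in("scene0","side0"):
    p,d,T,K=load(f); P=cloud(d,T,K); h=cv2.cvtColor(p,cv2.COLOR_RGB2HSV).astype(int)
    m=(d>0)&(abs(P[...,0]-.55)<.11)&(abs(P[...,1]-.29)<.1)
    pl=m&(P[...,2]>.006)&(P[...,2]<.018)&(h[...,1]<60); bl=m&(P[...,2]>.03)&(P[...,2]<.045)&(h[...,1]<60)
    for nm,k in(("plate",pl),("block",bl)):
        n,l,st,c=cv2.connectedComponentsWithStats(k.astype(np.uint8)); i=1+st[1:,4].argmax(); q=P[l==i]
        print(f,nm,len(q),q.mean(0).round(3),cv2.minAreaRect((q[:,:2]*1000).astype(np.float32)))
E
```

```text
scene0 plate 492 [0.56  0.28  0.012] ((575.8018798828125, 289.12615966796875), (173.7240447998047, 106.31208801269531), 5.42872428894043)
scene0 block 234 [0.546 0.282 0.037] ((549.1016235351562, 286.1549072265625), (52.330623626708984, 71.01934051513672), 88.441162109375)
side0 plate 711 [0.545 0.308 0.011] ((549.6273193359375, 290.5578918457031), (93.27392578125, 111.09191131591797), 88.59980773925781)
side0 block 419 [0.549 0.296 0.036] ((549.9210815429688, 290.524169921875), (53.131343841552734, 69.49893188476562), 88.38554382324219)
```

Keys were held for over 4 s and released. The isolator origin is ≈ (0.550, 0.289) with yaw ≈ -0.03, which agrees with the knob at -31 mm. I move behind the knob with the fingers shut.

Converted, 49.9 cm / 75 = 0.6653, 14.6 cm / 75 = 0.1947, -0.07 rad / 6.2832 = -0.0111.

Emit:
{"method": "carry_out", "body": {
  "deltas": [0, 0.016, 0.0533, 0, 0, 0, 0.032, 0.1067, 0, -0.0016, 0, 0.048, 0.16, 0, -0.0032, 0, 0.064, 0.2133, 0, -0.0048, 0, 0.08, 0.2667, 0, -0.0064, 0, 0.096, 0.32, 0, -0.008, 0, 0.112, 0.3733, 0, -0.0095, 0, 0.128, 0.4267, 0, -0.0111, 0, 0.144, 0.48, 0, -0.0111, 0, 0.16, 0.5333, 0, -0.0111, 0, 0.176, 0.5867, 0, -0.0111, 0, 0.1867, 0.64, 0, -0.0111, 0, 0.1947, 0.6653, 0, -0.0111, 0, 0.1947, 0.6653, 0, -0.0111, 0, 0.1947, 0.6653, 0, -0.0111, 0, 0.1947, 0.6653, 0, -0.0111]
}}

```text
clock: 10.75
tool_pos: [0.4567, 0.2893, 0.24]
tool_rot: [-0.034, -3.141, 0.001]
ft_force: [0.4, 0.6, -0.4]
grip_width: -0.0
finger_force: 0.0
```

```bash
python3 - <<'E'
from h import *
s=robot.get_state(); print(s["tool_pos"],cv2.Rodrigues(s["tool_rot"])[0].round(3),s["joint_positions"].round(2))
a=[]
for f in("scene","side"):
    p,d,T,K=snap(f,f+"4"); a.append(cv2.resize(p,(400,300))); P=cloud(d,T,K); h=cv2.cvtColor(p,cv2.COLOR_RGB2HSV).astype(int)
    m=((h[...,0]<6)|(h[...,0]>174))&(h[...,1]>150)&(abs(P[...,0]-.54)<.07)&(abs(P[...,1]-.29)<.05)&(P[...,2]>.06); print(m.sum(),P[m].mean(0))
    g=(h[...,0]>50)&(h[...,0]<85)&(h[...,1]>90)&(abs(P[...,0]-.557)<.03)&(abs(P[...,1]+.22)<.06); print("green z",np.percentile(P[g][:,2],[50,90]))
cv2.imwrite("pics/m4.png",np.hstack(a)[...,::-1])
E
```

```text
[0.45672809 0.28926273 0.23997014] [[-1.     0.022 -0.001]
 [ 0.022  1.    -0.001]
 [ 0.001 -0.001 -1.   ]] [ 0.56  0.26  0.04  1.35 -0.    0.59]
55 [0.51959476 0.28378184 0.09942312]
green z [0.07082659 0.0732003 ]
88 [0.52281574 0.29689787 0.09899125]
green z [0.06885855 0.07178164]
```

View pics/m4.png

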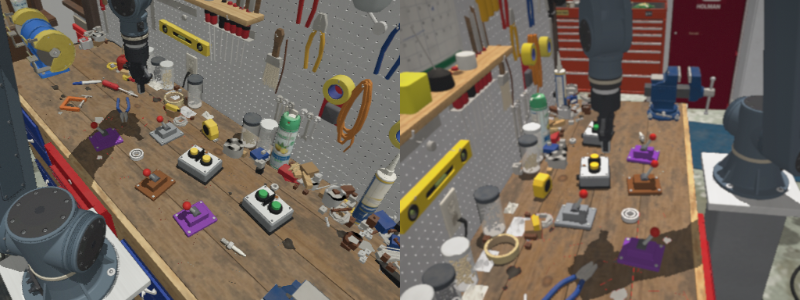

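Scene/side show the grey isolator still off with its knob at (158,117)/(584,195), the green keys up, and the tool behind the knob. I descend and push along +x.

Converted, 15.9 cm / 75 = 0.212, 14.5 cm / 75 = 0.1933.

Emit:
{"method": "carry_out", "body": {
  "deltas": [0, 0, 0, 0.04, 0, 0, 0, 0, 0.08, 0, 0, 0, 0, 0.12, 0, 0, 0, 0, 0.16, 0, 0, 0, 0, 0.1933, 0, 0, 0, 0, 0.212, 0, 0, 0, 0, 0.212, 0, 0, -0.0267, 0, 0.212, 0, 0, -0.04, 0, 0.212, 0, 0, -0.0533, 0, 0.212, 0, 0, -0.0667, 0, 0.212, 0, 0, -0.08, 0, 0.212, 0, 0, -0.0933, 0, 0.212, 0, 0, -0.1067, 0, 0.212, 0, 0, -0.116, 0, 0.212, 0, 0, -0.1227, 0, 0.212, 0, 0, -0.128, 0, 0.212, 0, 0, -0.128, 0, 0.212, 0]
}}

```text
clock: 12.65
tool_pos: [0.5531, 0.2883, 0.0811]
tool_rot: [-0.033, -3.141, 0.0]
ft_force: [0.0, 0.6, 0.1]
grip_width: 0.0003
finger_force: 0.0
```

Converted, -1.2 cm / 75 = -0.016, -0.9 cm / 75 = -0.012.

Emit:
{"method": "carry_out", "body": {
  "deltas": [0, -0.004, 0, 0, 0, 0, -0.008, 0, 0, 0, 0, -0.012, 0, 0, 0, 0, -0.016, 0, 0, 0, 0, -0.016, 0, 0, 0]
}}

```text
clock: 13.15
tool_pos: [0.5585, 0.2881, 0.0809]
tool_rot: [-0.029, -3.13, -0.0]
ft_force: [-26.0, 2.4, 12.1]
grip_width: -0.0001
finger_force: 12.9
```

It's firmly against the stop (26 N). I back off, rise and verify.

Converted, -15 cm / 75 = -0.2, -11 cm / 75 = -0.1467.

Emit:
{"method": "carry_out", "body": {
  "deltas": [0, 0.0133, 0, 0, 0, 0, 0.04, 0, 0, 0, 0, 0.08, 0, 0, 0, 0, 0.1067, 0, 0, 0, 0, 0.1067, 0, -0.04, 0, 0, 0.1067, 0, -0.0933, 0, 0, 0.1067, 0, -0.1467, 0, 0, 0.1067, 0, -0.2, 0, 0, 0.1067, 0, -0.2, 0]
}}

```text
clock: 14.05
tool_pos: [0.4871, 0.291, 0.2372]
tool_rot: [0.033, 3.133, 0.008]
ft_force: [1.2, 1.1, -0.6]
grip_width: -0.0001
finger_force: 0.0
```

```bash
python3 - <<'E'
from h import *
for f in("scene","side"):
    p,d,T,K=snap(f,f+"5"); P=cloud(d,T,K); h=cv2.cvtColor(p,cv2.COLOR_RGB2HSV).astype(int)
    m=((h[...,0]<6)|(h[...,0]>174))&(h[...,1]>150)&(abs(P[...,0]-.55)<.08)&(abs(P[...,1]-.29)<.05)&(P[...,2]>.06); print(m.sum(),P[m].mean(0))
    q=load(f+"0")[0]; D=cv2.absdiff(p,q).max(2)
    cv2.imwrite(f"pics/d{f}.png",p[...,::-1])
a=[cv2.resize(load(f)[0],(400,300)) for f in("scene5","side5")]
cv2.imwrite("pics/m5.png",np.hstack(a)[...,::-1])
E
```

```text
51 [0.57676285 0.28077808 0.09691416]
84 [0.58024061 0.29449507 0.09671123]
```

View pics/m5.png

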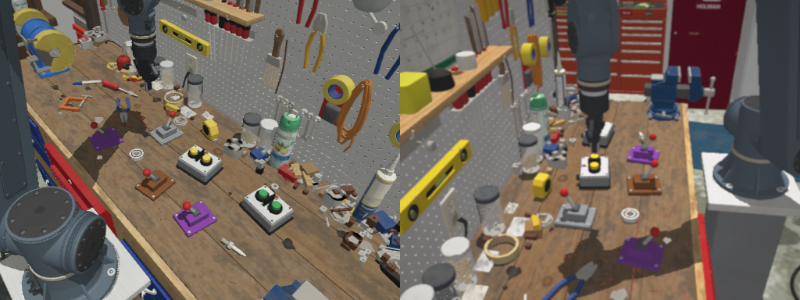

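The knob is now at x ≈ 0.578 (moved 57 mm, and lower than at the start), so the lever is at its stop. The keys are up, the bystanders are in place and the arm is clear, so I hand in.

```bash
python3 -c "
from plant import robot
print(robot.sign_off())"
```

```text
the job is handed in; nothing more can be done
None
```

I held both green keys down together for over 4 s and let them go, then pushed the grey isolator's lever over to its stop. I handed the job in at about 14 s; sign-off returned no verdict.

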